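# Train off, then hold the spring clip gaping over the card wall

### The job

Turn the train controller's knob anticlockwise all the way back to its zero stop, so that nothing runs while we work over the layout. Then pick up the wide spring clip by its two grips, squeeze it so that its lips gape a good centimetre or more, and bring it down over the middle of the top edge of the card house wall in the jig, so that the card's edge stands well down between the lips and the clip does not touch it. Finish while still holding the clip there, squeezed open and still, and leave the wagon, the glue bottle and the small clip where they are.

Things in the scene. Friction and masses are not known exactly. Their poses are not given: they have to be found in the camera images.
- speed_knob (a joint): Angle of the controller's knob in rad: 0 at the zero stop (a hard stop), growing clockwise seen from above, up to 2.4. Starts between 0.7 and 1.35. Turns on a light friction of 0.03 N m and stays where it is left.
- speed_knob_grip (a point): On the knob's vertical axis at the height to grip, 82 mm above the bench; it turns with the knob. x along the grip bar (white mark at -x), y across it (the way to pinch), z up. The bar is 42 mm long, 14 mm thick and spans 57 to 89 mm above the bench, over a black disc of 44 mm diameter whose top is at 59 mm.
- controller: The fixed grey train controller, a box 100 x 130 x 45 mm high, with the black knob in the middle of its top. Origin: centre of its underside. A long white tick at its -x side shows where the knob's mark points at zero; a scale of short ticks runs clockwise from there.
- clip: The wide spring clip, loose, about 60 g, like a clothes peg standing on its shut lips: pale wooden lips below, steel levers, black grip rods on top. Origin: centre of its underside; x along its hinge and its 60 mm width, y the way to squeeze, z up. Grip rods: 10 mm diameter, parallel to x, centres 78 mm up and 20 mm either side of the middle (50 mm over the outsides).
- clip_jaw (a joint): Opening angle of the clip, rad: 0 lips shut, 0.7 the limit. Gap at the lower lip edges: 1 mm + 4.4 mm per 0.1 rad. Grips squeezed from 50 to 37 mm over the outsides give 0.36 rad, 30 mm 0.55. The spring needs about 7 N on each grip to begin, 12 N at 0.36; it snaps shut if let go. Both halves open evenly; the hinge sinks from 34 to 37 mm below the grips, so squeeze it lifted clear.
- clip_pivot (a point): Middle of the clip's hinge, 44 mm above its underside (lower lip edges). Axes of the half on the -y side, as clip. The wooden lips are 16 mm high and each 9 mm thick; above them the levers stand 17 mm apart over all.
- lip_a (a point): Lower inner edge of the clip's -y lip, middle of its width.
- lip_b (a point): Lower inner edge of the clip's +y lip, middle of its width.
- card_edge (a point): Middle of the top edge of the card house wall, 100 mm above the bench. x along the edge, y across the card's thickness, z up. The card is 130 mm long, 3 mm thick, and stands bare for the upper 62 mm above the wooden cheeks of its jig.
- card_jig: The fixed gluing jig with the white card wall (with dark windows): plywood base 150 x 70 x 20 mm, two cheeks up to 38 mm above the bench, 28 mm over both. Origin: centre of its underside; axes as card_edge.
- small_clip: Bystander: a smaller loose clip of the same kind, 26 mm wide, 54 mm high, 33 mm over its grips. Origin: centre of its underside.
- wagon: Bystander: loose model railway coach 112 x 30 x 46 mm. Origin: centre of its underside, x along its length.
- glue_bottle: Bystander: loose standing white glue bottle, 42 mm diameter, 120 mm high. Origin: centre of its underside.
Not all that is in view belongs to the job. What is meant by the controller is not red or yellow, and is the larger of those in its own colour.

How it is judged:
By the outcome, as a careful person would: the job done as asked, in the order asked, and still so for the second after the job is handed in, while the arm keeps its last pose, push and grip.
It also fails if it takes over 64 s, if anything falls off the work surface, if the arm or the gripper's body presses on something with over 40 N, if the wrist force passes 120 N, or if a joint passes its speed limit or range.

### The arm

A 6-joint arm with a two-finger parallel gripper is mounted at the origin on the work surface. World frame = base frame: x ahead of the robot, y to its left, z up, the work surface at z = 0. Lengths are in m, angles in rad, forces in N, time in s.
With the tool pointing down it reaches from about 0.3 to 0.875 m from the base axis. Payload 6.4 kg.
Tool frame: the origin (TCP) lies at the centre of the arm's flange, where the gripper is bolted on; the fingertips stand 166 mm ahead of it and the grasp point (between the pads) lies 147 mm ahead of it; z points along the fingers, y is the line along which they close (so a half turn about z gives the same grasp; the last joint's range is limited). The gripper opens to 88 mm and grips with 3 to 60 N. Pads are 18 mm wide; open, the fingers measure 123 mm over their backs; the gripper's body (75 mm by 187 mm) begins 45 mm behind the grasp point.
Start: joints at [1.135, 0.181, 1.607, -0, 1.354, -0.206], TCP at [0.131, 0.56, 0.405] pointing down, gripper open.
Joint ranges: [-2.99, 2.99], [-0.89, 2.07], [0.3, 2.58], [-1.14, 4.28], [0, 2.63], [-3.12, 3.12]. Speed limits (rad/s): [2.57, 2.57, 3.01, 3.14, 3.14, 3.14].

### API

Orientations are given as a unit quaternion [w, x, y, z].
In Python, from station import arm gives the robot as it stands. The module is installed in compiled form; this text tells all that it offers.
- The arm moves only by the tool move_arm, never from a script. Its argument "rows" is text: rows parted by semicolons, each of 6 numbers parted by spaces: the shift along the tool's x, y, z in mm, then the turn, a rotation vector about the tool's x, y, z in degrees. In form: dx dy dz rx ry rz; .... A call has 1 to 20 rows; each row shifts and turns the commanded pose from where the row before left it, along the tool's axes as they then stand; what a row does not reach is not made up. A row lasts 1/10 s, in which the tool goes at most 50 mm and 8.59 degrees, less where a joint would pass 70% of its speed; a pose out of reach is approached as far as the arm can. A call is refused whole if a number of a shift passes 50 or a number of a turn 8.59, either way. A call with a gripper value outside its range is refused whole. "gripper" is the finger opening in mm, from 0 to 88.1, set as the call begins (left out, the last holds). The fingers move at their own pace and stop on an object; "squeeze" is the grip in N (left out, the last holds). Time passes only in rows, so rows that do not move let the fingers close. It gives the time, the measured TCP pose, the force, the opening and the grip force at its end, in the units of the state.
- arm.read_state(): the state, without advancing time (a new reading comes with each control period).
- arm.capture(name): name is "side" or "top" or "wrist"; returns a dict with "image" (384x512x3 uint8, blue, green, red), "depth" (384x512 float32, m along the optical axis (not along the pixel's ray), 0 where there is no reading), "mtx" (3x3 intrinsics, pixels), "k1" (the pictures are not rectified: a ray, as slopes to the right and down, at radius r is drawn at 1 + k1 r^2 times it, then the intrinsics apply), "R" (3x3) and "t" (3): a world point X has camera coordinates R X + t. Camera axes: x right, y down, z forward; pixel columns grow to the right and rows downward; lengths in m; the calibration is good to about 2 mm. A picture is of the moment at which its call begins.
- arm.hand_in(): hands the job in; it is judged then, once.
The state is a dict: "time_s": time; "q": joint angles; "joint_vel": joint speeds; "joint_torque": joint torques, N m; "tcp_pos": TCP position; "orientation": TCP orientation; "wrist_force": force on the tool from outside, world axes, zero at the start; "wrist_torque": the same for the moment, N m; "gripper_width": opening from 0.0 (shut) to 1.0 (fully open); "grip_force": force on a finger pad.
Only numpy, scipy, OpenCV 4.12 (cv2) and the standard library are available. Lean on these libraries where they do the work, as an engineer would, in place of code of your own. Each camera call takes 0.05 s, during which the arm holds its last target. There are 200 camera calls.

## Working session

There is one attempt and no reset: what is moved stays moved. The work goes in short steps, Python scripts to look and compute and a tool call to move; the robot and the scene stay as the last step left them, time stands still between calls to the robot, and variables do not carry over. Pictures are saved under pics/ and viewed, at most 10 in all, crops included, and the job is handed in when it is done.

Besides the shell and the picture viewer there is one more tool, called after "Emit:" as name(argument=value, ...) on one line, values as JSON. move_arm: Moves the arm, as the interface text tells. Its arguments: {"type":"object","properties":{"rows":{"type":"string"},"gripper":{"type":"number"},"squeeze":{"type":"number"}},"required":["rows"]}

```bash
mkdir -p pics
cat > h.py <<'E'
import numpy as np, cv2, pickle
from station import arm
def cap(n,fn=None):
    c=arm.capture(n); pickle.dump(c,open(f'{fn or n}.pkl','wb')); 
    return c
def world(c,u,v,z=None):
    m=c['mtx']; d=np.array([(u-m[0,2])/m[0,0],(v-m[1,2])/m[1,1]]); s=d.copy()
    for _ in range(20): s=d/(1+c['k1']*(s@s))
    ray=np.array([s[0],s[1],1.]); R,t=c['R'],c['t']
    o=-R.T@t; w=R.T@ray
    k=c['depth'][int(round(v)),int(round(u))] if z is None else (z-o[2])/w[2]
    return o+k*w
def proj(c,X):
    p=c['R']@X+c['t']; s=p[:2]/p[2]; s=s*(1+c['k1']*(s@s)); return c['mtx'][:2,:2]@s+c['mtx'][:2,2]
E
python3 - <<'E'
from h import *
a=cap('top');b=cap('side')
cv2.imwrite('pics/top.png',cv2.resize(a['image'],(800,600),interpolation=cv2.INTER_CUBIC));cv2.imwrite('pics/side.png',b['image'])
s=arm.read_state();print({k:np.round(v,3) for k,v in s.items()})
E
```

```text
{'time_s': np.float64(0.1), 'q': array([ 1.135,  0.181,  1.608,  0.   ,  1.354, -0.206]), 'joint_vel': array([-0.002, -0.002, -0.002, -0.   ,  0.001, -0.   ]), 'joint_torque': array([ 1.0000e-03, -4.3482e+01, -3.4270e+01,  7.1000e-02,  3.4000e-02,
        0.0000e+00]), 'tcp_pos': array([0.131, 0.56 , 0.404]), 'orientation': array([-0.   ,  0.115,  0.993, -0.001]), 'wrist_force': array([-0.285, -0.426, -1.327]), 'wrist_torque': array([0.047, 0.009, 0.019]), 'grip_force': np.float64(0.0), 'gripper_width': np.float64(1.001)}
```

View pics/top.png

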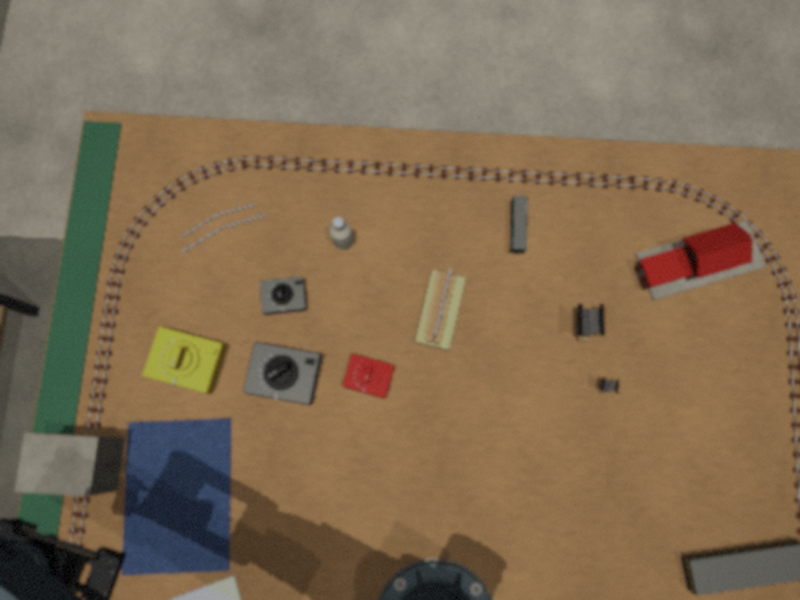

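View pics/side.png

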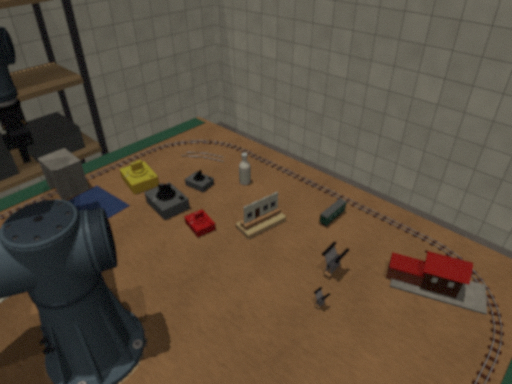

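Candidates for the controller (enlarged top view): yellow (183,360), large grey (283,372), small grey (283,295) and red (369,376). The large grey one fits, because it's neither red nor yellow and is the larger of the two greys. The wide clip is at (590,320), the small clip at (609,385), and the card jig at (441,310).

Run:
```python
from h import *
a=pickle.load(open('top.pkl','rb'))
f=.64
im=a['image']; cr=im[170:275,140:245]; cv2.imwrite('pics/crop.png',cv2.resize(cr,(588,588),interpolation=cv2.INTER_CUBIC))
for n,u,v,z in [('knob',281,372,.089),('ctrl',283,373,.045),('small',283,295,.03),('clip',590,320,.08),('sclip',609,385,.05),('cardA',450,270,.1),('cardB',434,342,.1),('base',441,310,.02),('glue',340,230,.12),('wagon',519,225,.046)]:
    print(n,np.round(world(a,u*f,v*f,z),3),np.round(world(a,u*f,v*f),3))
```

```text
knob [0.436 0.31  0.089] [0.437 0.313 0.077]
ctrl [0.438 0.314 0.045] [0.437 0.312 0.057]
small [0.592 0.332 0.03 ] [0.59 0.33 0.04]
clip [ 0.569 -0.258  0.08 ] [ 0.574 -0.265  0.054]
sclip [ 0.452 -0.302  0.05 ] [ 0.453 -0.304  0.043]
cardA [0.644 0.01  0.1  ] [ 0.671  0.004 -0.004]
cardB [0.507 0.033 0.1  ] [0.516 0.03  0.032]
base [0.582 0.019 0.02 ] [0.579 0.02  0.035]
glue [0.704 0.22  0.12 ] [0.712 0.223 0.095]
wagon [ 0.758 -0.125  0.046] [ 0.758 -0.125  0.046]
```

View pics/crop.png

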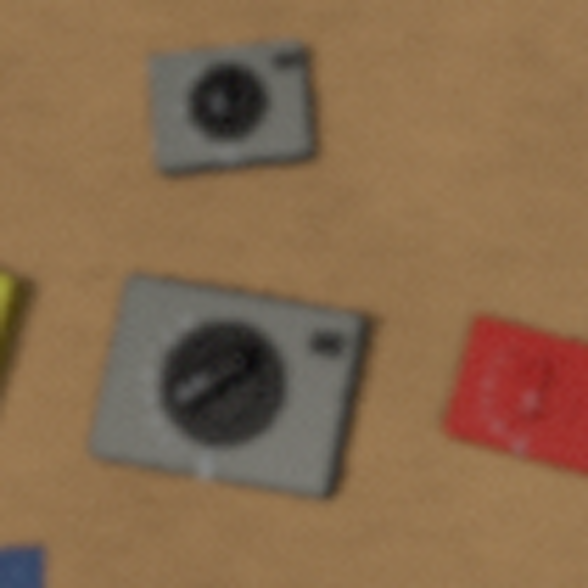

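The crop confirms the large grey controller. Its white tick is at the bottom (205,470) and the knob centre at (222,383). The knob's mark points lower left (185,400), about 45° clockwise of the tick. I'll go above it.

Emit:
move_arm(rows="-35.5 -17.2 7.4 0 0 0;-35.5 -17.2 7.4 0 0 0;-35.5 -17.2 7.4 0 0 0;-35.5 -17.2 7.4 0 0 0;-35.5 -17.2 7.4 0 0 0;-35.5 -17.2 7.4 0 0 0;-35.5 -17.2 7.4 0 0 0;-35.5 -17.2 7.4 0 0 0;-35.5 -17.2 7.4 0 0 0;-35.5 -17.2 7.4 0 0 0;0 0 0 0 0 7.2;0 0 0 0 0 7.2;0 0 0 0 0 7.2;0 0 0 0 0 7.2;0 0 0 0 0 7.2;0 0 0 0 0 7.2;0 0 0 0 0 0;0 0 0 0 0 0")

```text
time_s: 1.9
tcp_pos: [0.4373, 0.3115, 0.3304]
orientation: [-0.0, 0.471, 0.882, -0.0]
wrist_force: [0.1, 0.6, 0.2]
gripper_width: 0.999
grip_force: 0.0
```

Run:
```python
from h import *
a=cap('wrist')
cv2.imwrite('pics/w1.png',a['image'])
s=arm.read_state();print(s['time_s'],s['tcp_pos'],s['orientation'])
for z in (.045,.089):print(proj(a,np.array([.437,.312,z])))
```

```text
1.95 [0.4373657  0.31151254 0.33050286] [-1.20202511e-04  4.70958946e-01  8.82155103e-01 -1.75346719e-04]
[249.81407079 182.71293972]
[249.62685765 197.21647271]
```

View pics/w1.png

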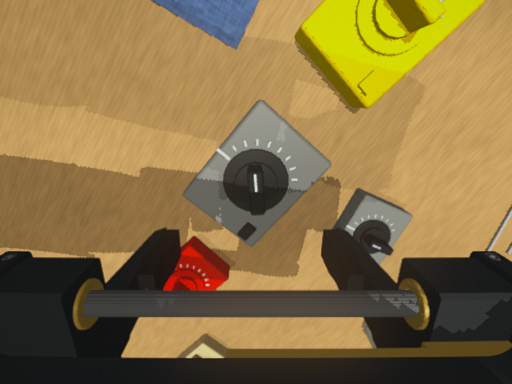

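```bash
cat >> h.py <<'E'
def cloud(c):
    m=c['mtx'];h,w=c['depth'].shape;v,u=np.mgrid[:h,:w]
    p=cv2.undistortPoints(np.stack([u,v],-1).reshape(-1,1,2).astype(float),m,np.array([c['k1'],0,0,0.])).reshape(-1,2)
    D=c['depth'].reshape(-1,1); P=np.hstack([p,np.ones((len(p),1))])*D
    X=(P-c['t'])@c['R']; X[D[:,0]==0]=np.nan
    return X.reshape(h,w,3)
def rect(p):
    r=cv2.minAreaRect((p*1000).astype(np.float32)); return r
E
python3 - <<'E'
from h import *
a=pickle.load(open('wrist.pkl','rb'));X=cloud(a)
r=X[140:240,170:340].reshape(-1,3); g=np.linalg.norm(r[:,:2]-[.437,.312],axis=1)<.1
r=r[g]
print(np.histogram(r[:,2],bins=np.arange(-.01,.11,.005)))
for lo,hi in((.084,.096),(.04,.049),(.055,.063)):
    p=r[(r[:,2]>lo)&(r[:,2]<hi)]; print(len(p),p.mean(0),rect(p[:,:2]))
b=X[150:225,235:280].reshape(-1,3);b=b[(b[:,2]>.083)&(b[:,2]<.096)]
print(rect(b[:,:2]),b[:,2].mean())
cv2.imwrite('pics/w1c.png',cv2.resize(a['image'][95:250,170:340],(680,620))[:600])
print(a['t'],-a['R'].T@a['t'])
E
```

```text
(array([   0,  910, 3827,    5,    3,    4,    5,    5,    6,    6, 1438,
       4673, 1790,  662,  181,   19,   16,   21,   22,  547,  133,    0,
          0]), array([-0.01 , -0.005,  0.   ,  0.005,  0.01 ,  0.015,  0.02 ,  0.025,
        0.03 ,  0.035,  0.04 ,  0.045,  0.05 ,  0.055,  0.06 ,  0.065,
        0.07 ,  0.075,  0.08 ,  0.085,  0.09 ,  0.095,  0.1  ,  0.105]))
684 [0.43918297 0.31856224 0.08912028] ((439.9389953613281, 317.6158142089844), (13.961716651916504, 41.06007385253906), 38.39017868041992)
6041 [0.4417135  0.31426391 0.04550144] ((439.81121826171875, 317.5877380371094), (129.3647003173828, 100.71018981933594), 83.33290100097656)
835 [0.43900614 0.31904307 0.0593969 ] ((439.4165954589844, 318.3591613769531), (42.99284362792969, 41.175453186035156), 37.68856430053711)
((439.9389953613281, 317.6158142089844), (13.961716651916504, 41.06007385253906), 38.39017868041992) 0.08907111395831555
[-0.53753165 -0.00760065  0.3260465 ] [0.39246928 0.38029496 0.31088257]
```

View pics/w1c.png

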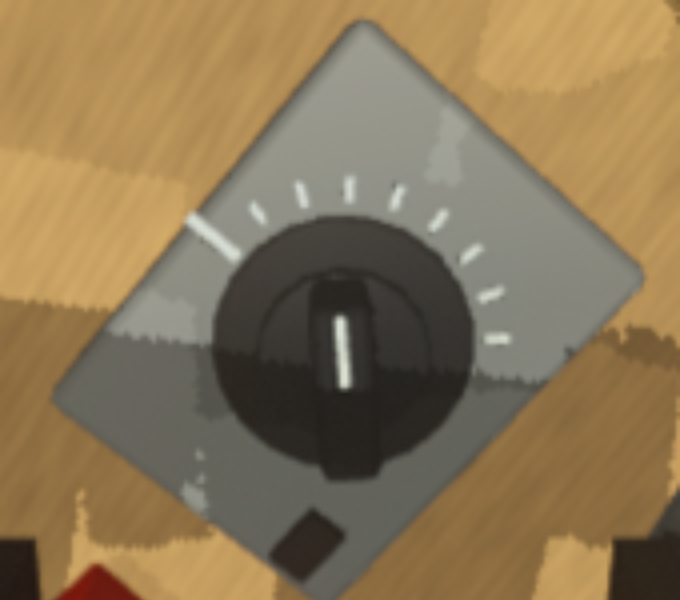

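The crop shows the long white tick at (210,237) and the knob's mark pointing straight up at (343,350). The cloud puts the knob at (0.440, 0.3175) with pinch yaw 38.4° and an angle of about 45°. Next I descend and grip.

Emit:
move_arm(rows="3.6 5.6 0 0 0 -4.6;0 0 15 0 0 0;0 0 20 0 0 0;0 0 20 0 0 0;0 0 20 0 0 0;0 0 15 0 0 0;0 0 8 0 0 0;0 0 3 0 0 0;0 0 0 0 0 0;0 0 0 0 0 0", gripper=60)

```text
time_s: 2.95
tcp_pos: [0.4405, 0.3178, 0.2305]
orientation: [0.0, 0.436, 0.9, 0.001]
wrist_force: [-0.9, -0.3, 0.2]
gripper_width: 0.68
grip_force: 0.0
```

Emit:
move_arm(rows="0 0 0 0 0 0;0 0 0 0 0 0;0 0 0 0 0 0;0 0 0 0 0 0;0 0 0 0 0 0;0 0 0 0 0 0;0 0 0 0 0 0;0 0 0 0 0 0", gripper=8, squeeze=15)

```text
time_s: 3.75
tcp_pos: [0.4397, 0.3174, 0.2297]
orientation: [-0.0, 0.436, 0.9, -0.001]
wrist_force: [-4.2, -4.7, 5.9]
gripper_width: 0.159
grip_force: 15.0
```

Emit:
move_arm(rows="0 0 0 0 0 -4;0 0 0 0 0 -5;0 0 0 0 0 -5;0 0 0 0 0 -5;0 0 0 0 0 -5;0 0 0 0 0 -5;0 0 0 0 0 -5;0 0 0 0 0 -5;0 0 0 0 0 -3;0 0 0 0 0 -2;0 0 0 0 0 0;0 0 0 0 0 0")

```text
time_s: 4.95
tcp_pos: [0.44, 0.3178, 0.2297]
orientation: [-0.0, 0.068, 0.998, 0.0]
wrist_force: [-2.6, 0.7, 2.3]
gripper_width: 0.16
grip_force: 15.0
```

Run:
```python
from h import *
s=arm.read_state();print({k:np.round(v,3) for k,v in s.items()})
```

```text
{'time_s': np.float64(4.95), 'q': array([ 4.070e-01,  3.370e-01,  1.810e+00,  1.000e-03,  9.950e-01,
       -1.028e+00]), 'joint_vel': array([-0.   , -0.001,  0.001, -0.001, -0.001,  0.   ]), 'joint_torque': array([-1.2230e+00, -4.3295e+01, -2.7717e+01, -3.9800e-01, -6.1800e-01,
       -1.3000e-02]), 'tcp_pos': array([0.44 , 0.318, 0.23 ]), 'orientation': array([-0.   ,  0.068,  0.998,  0.   ]), 'wrist_force': array([-2.564,  0.738,  2.271]), 'wrist_torque': array([0.121, 0.449, 0.025]), 'grip_force': np.float64(15.0), 'gripper_width': np.float64(0.16)}
```

Emit:
move_arm(rows="0 0 0 0 0 -1;0 0 0 0 0 -1;0 0 0 0 0 -1;0 0 0 0 0 0;0 0 0 0 0 0")

```text
time_s: 5.45
tcp_pos: [0.4401, 0.3178, 0.2297]
orientation: [-0.0, 0.042, 0.999, 0.0]
wrist_force: [-3.7, 3.0, 2.0]
gripper_width: 0.16
grip_force: 15.0
```

Run:
```python
from h import *
s=arm.read_state();print({k:np.round(s[k],3) for k in('wrist_torque','orientation','wrist_force','q')})
```

```text
{'wrist_torque': array([ 0.532,  0.519, -0.296]), 'orientation': array([-0.   ,  0.042,  0.999,  0.   ]), 'wrist_force': array([-3.705,  2.994,  2.042]), 'q': array([ 4.070e-01,  3.370e-01,  1.810e+00,  1.000e-03,  9.950e-01,
       -1.081e+00])}
```

The torque about z has reached −0.3 N m, so the knob is at the stop. I'll release and rise.

Emit:
move_arm(rows="0 0 0 0 0 0;0 0 0 0 0 0;0 0 0 0 0 0;0 0 0 0 0 0;0 0 0 0 0 0;0 0 -10 0 0 0;0 0 -20 0 0 0;0 0 -30 0 0 0;0 0 -30 0 0 0;0 0 -20 0 0 0;0 0 0 0 0 0;0 0 0 0 0 0", gripper=70)

```text
time_s: 6.65
tcp_pos: [0.44, 0.3176, 0.3399]
orientation: [0.0, 0.042, 0.999, 0.0]
wrist_force: [-0.1, -0.6, 0.7]
gripper_width: 0.792
grip_force: 0.0
```

Run:
```python
from h import *
a=cap('wrist');X=cloud(a)
r=X[:260].reshape(-1,3); g=np.linalg.norm(r[:,:2]-[.440,.3175],axis=1)<.085
r=r[g]
for lo,hi in((.084,.096),(.041,.049)):
    p=r[(r[:,2]>lo)&(r[:,2]<hi)]; print(len(p),p.mean(0),rect(p[:,:2]))
s=arm.read_state();print(s['tcp_pos'],s['orientation'],s['q'])
# clip etc from top
t=pickle.load(open('top.pkl','rb'));Y=cloud(t).reshape(-1,3)
for n,c,lo,hi in(('clip',(.572,-.262),.03,.1),('clipgrips',(.572,-.262),.065,.1),('card',(.58,.02),.05,.12)):
    p=Y[(np.linalg.norm(Y[:,:2]-c,axis=1)<.08)&(Y[:,2]>lo)&(Y[:,2]<hi)]; print(n,len(p)); print(p.mean(0),rect(p[:,:2]))
```

```text
628 [0.43869695 0.31752003 0.08907176] ((439.8026123046875, 317.51318359375), (13.869669914245605, 41.40180206298828), 82.89564514160156)
7223 [0.43397688 0.31895637 0.04542564] ((439.5848693847656, 317.50982666015625), (129.96136474609375, 99.98896026611328), 83.40467071533203)
[0.43969618 0.3174746  0.33887132] [-5.26230955e-04  4.15831236e-02  9.99134875e-01 -2.62567945e-04] [ 4.06408757e-01  1.78058154e-01  1.75066220e+00 -1.85905464e-05
  1.21404837e+00 -1.08119082e+00]
clip 316
[ 0.57156422 -0.26100392  0.06739641] ((570.8703002929688, -257.67132568359375), (60.19997787475586, 50.67238235473633), 3.5877890586853027)
clipgrips 175
[ 0.57198012 -0.260413    0.07949331] ((570.8703002929688, -257.67132568359375), (60.19997787475586, 50.67238235473633), 3.5877890586853027)
card 59
[0.58115742 0.02367916 0.09481286] ((583.91357421875, 22.974515914916992), (3.781383514404297, 127.72461700439453), 79.92488098144531)
```

The knob bar is now aligned with the controller (82.9° against 83.4°), so it's at zero. Next is the clip, at about (0.571, −0.258) with yaw 3.6°.

Emit:
move_arm(rows="-9.9 -31.2 0 0 0 0;-9.9 -31.2 0 0 0 0;-9.9 -31.2 0 0 0 0;-9.9 -31.2 0 0 0 0;-9.9 -31.2 0 0 0 0;-9.9 -31.2 0 0 0 0;-9.9 -31.2 0 0 0 0;-9.9 -31.2 0 0 0 0;-9.9 -31.2 0 0 0 0;-9.9 -31.2 0 0 0 0;-9.9 -31.2 0 0 0 0;-9.9 -31.2 0 0 0 0;-9.9 -31.2 0 0 0 0;-9.9 -31.2 0 0 0 0;-9.9 -31.2 0 0 0 0;-9.9 -31.2 0 0 0 0;-9.9 -31.2 0 0 0 0;-9.9 -31.2 0 0 0 0;0 0 0 0 0 -4.2;0 0 0 0 0 -4.2", gripper=86)

```text
time_s: 8.7
tcp_pos: [0.5705, -0.2579, 0.337]
orientation: [-0.002, -0.032, 0.999, 0.001]
wrist_force: [-0.3, 0.2, 0.5]
gripper_width: 0.979
grip_force: 0.0
```

Emit:
move_arm(rows="0 0 0 0 0 0;0 0 0 0 0 0")

```text
time_s: 8.9
tcp_pos: [0.5707, -0.2565, 0.3382]
orientation: [-0.001, -0.031, 1.0, 0.001]
wrist_force: [0.1, -0.1, -0.4]
gripper_width: 0.976
grip_force: 0.0
```

Run:
```python
from h import *
a=cap('wrist');X=cloud(a);Y=X.reshape(-1,3)
cv2.imwrite('pics/w2.png',a['image'])
s=arm.read_state();print(s['time_s'],s['tcp_pos'],s['orientation'])
for lo,hi in((.03,.1),(.07,.09),(.075,.09)):
    p=Y[(np.linalg.norm(Y[:,:2]-(.571,-.258),axis=1)<.07)&(Y[:,2]>lo)&(Y[:,2]<hi)]; print(len(p),p.max(0),rect(p[:,:2]))
```

```text
8.95 [ 0.57082255 -0.25647088  0.33858802] [-7.46032657e-04 -3.09683546e-02  9.99519937e-01  5.48115603e-04]
2789 [ 0.60230263 -0.23577327  0.08558819] ((571.9107666015625, -261.0696716308594), (60.2103271484375, 49.617698669433594), 1.3847905397415161)
1354 [ 0.60230263 -0.23577327  0.08558819] ((571.9107666015625, -261.0696716308594), (60.2103271484375, 49.617698669433594), 1.3847905397415161)
1264 [ 0.60230263 -0.23577327  0.08558819] ((571.9107666015625, -261.0696716308594), (60.2103271484375, 49.617698669433594), 1.3847905397415161)
```

View pics/w2.png

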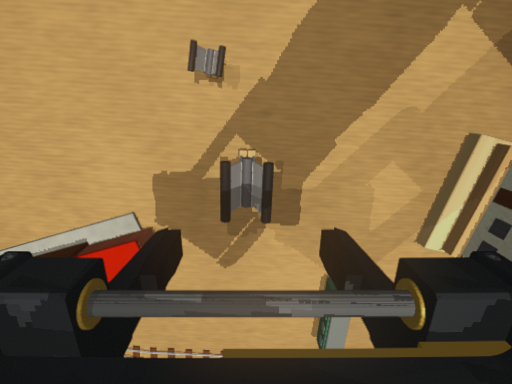

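The wrist view shows the wide clip at (247,190), with its black rods running down the image, clear of the small clip at (207,60). I'll correct, descend and grip lightly (5 N, below the spring's onset), then lift.

Emit:
move_arm(rows="-0.8 -4.7 0 0 0 2.2;0 0 15 0 0 0;0 0 25 0 0 0;0 0 25 0 0 0;0 0 22 0 0 0;0 0 15 0 0 0;0 0 8 0 0 0;0 0 3.5 0 0 0;0 0 0 0 0 0;0 0 0 0 0 0")

```text
time_s: 9.95
tcp_pos: [0.5726, -0.2617, 0.2272]
orientation: [0.001, -0.013, 1.0, -0.001]
wrist_force: [-0.5, -0.1, 0.3]
gripper_width: 0.976
grip_force: 0.0
```

Emit:
move_arm(rows="0 0 0 0 0 0;0 0 0 0 0 0;0 0 0 0 0 0;0 0 0 0 0 0;0 0 0 0 0 0;0 0 0 0 0 0;0 0 0 0 0 0;0 0 0 0 0 0;0 0 0 0 0 0;0 0 0 0 0 0", gripper=45, squeeze=5)

```text
time_s: 10.95
tcp_pos: [0.5722, -0.2615, 0.2263]
orientation: [0.0, -0.013, 1.0, -0.0]
wrist_force: [-0.0, 1.1, 0.5]
gripper_width: 0.561
grip_force: 4.9
```

Emit:
move_arm(rows="0 0 -2 0 0 0;0 0 -4 0 0 0;0 0 -6 0 0 0;0 0 -6 0 0 0;0 0 -5 0 0 0;0 0 -2 0 0 0;0 0 0 0 0 0;0 0 0 0 0 0")

```text
time_s: 11.75
tcp_pos: [0.5721, -0.2614, 0.2511]
orientation: [-0.0, -0.013, 1.0, 0.0]
wrist_force: [-0.2, -0.6, -1.1]
gripper_width: 0.559
grip_force: 5.0
```

Emit:
move_arm(rows="0 0 0 0 0 0;0 0 0 0 0 0;0 0 0 0 0 0;0 0 0 0 0 0;0 0 0 0 0 0;0 0 0 0 0 0;0 0 0 0 0 0;0 0 0 0 0 0;0 0 0 0 0 0;0 0 0 0 0 0", gripper=34, squeeze=30)

```text
time_s: 12.75
tcp_pos: [0.5721, -0.2615, 0.2512]
orientation: [-0.0, -0.013, 1.0, 0.0]
wrist_force: [-0.1, 0.1, -0.8]
gripper_width: 0.387
grip_force: 13.3
```

Run:
```python
from h import *
a=cap('wrist');b=cap('side');s=arm.read_state();print(s['tcp_pos'],s['orientation'],s['gripper_width'],s['grip_force'])
g=s['tcp_pos']-[0,0,.147];u,v=proj(b,g).astype(int);print(u,v)
c=b['image'][max(v-60,0):v+60,u-70:u+70]; w=a['image'][180:384]
cv2.imwrite('pics/c1.png',np.vstack([cv2.resize(c,(466,400),interpolation=cv2.INTER_CUBIC),cv2.resize(w,(466,186))]))
```

```text
[ 0.57215314 -0.26145646  0.25123684] [ 1.70835285e-05 -1.25234554e-02  9.99921578e-01 -3.71278603e-05] 0.3871669609646156 13.277575001120567
337 243
```

View pics/c1.png

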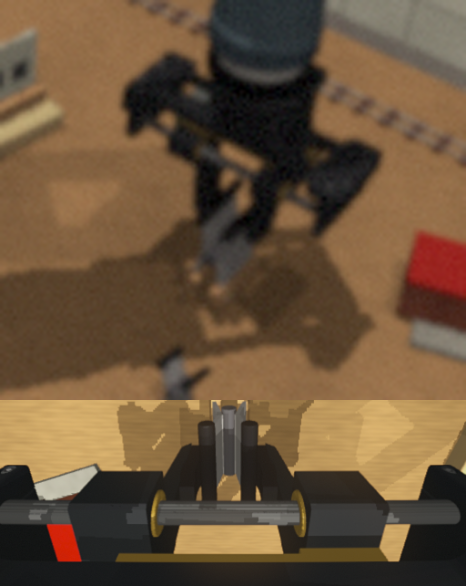

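The picture shows the clip held by both rods, with the lips apart at (195,268) and (220,290) in the side crop. The grips are at 34 mm, which gives a gap of about 19–20 mm. I'll raise it and go part way to the card for a look.

Emit:
move_arm(rows="0 0 -10 0 0 0;0 0 -20 0 0 0;0 0 -30 0 0 0;0 0 -30 0 0 0;0 0 -20 0 0 0;0 0 -10 0 0 0;0 10 0 0 0 2;0 20 0 0 0 2;0 25 0 0 0 2;0 25 0 0 0 2;0 25 0 0 0 2;0 25 0 0 0 1.5;0 20 0 0 0 0;0 10 0 0 0 0;0 0 0 0 0 0;0 0 0 0 0 0;0 0 0 0 0 0")

```text
time_s: 14.55
tcp_pos: [0.5869, -0.1034, 0.3711]
orientation: [-0.0, 0.088, 0.996, -0.0]
wrist_force: [-0.5, 0.4, -1.5]
gripper_width: 0.393
grip_force: 13.2
```

Run:
```python
from h import *
a=cap('wrist');X=cloud(a);Y=X.reshape(-1,3)
cv2.imwrite('pics/w3.png',a['image'])
s=arm.read_state();T=s['tcp_pos'];q=s['orientation'];print(s['time_s'],T,q,s['gripper_width'])
near=np.linalg.norm(Y[:,:2]-(.584,.023),axis=1)<.09
for lo,hi in((.055,.115),(.085,.115),(.095,.105)):
    p=Y[near&(Y[:,2]>lo)&(Y[:,2]<hi)]; print(len(p),p.min(0),p.max(0),rect(p[:,:2]))
# held clip points
g=T[:2]
p=Y[(np.linalg.norm(Y[:,:2]-g,axis=1)<.04)&(Y[:,2]>.1)&(Y[:,2]<.26)]
if len(p): print('clip',len(p),p.min(0),p.max(0))
```

```text
14.6 [ 0.58691551 -0.10345478  0.37113503] [-7.16395209e-05  8.83355524e-02  9.96090768e-01 -8.06710041e-05] 0.38678875426701254
2784 [0.52196748 0.00665723 0.05500228] [0.65097634 0.03212673 0.1027007 ] ((586.5822143554688, 19.31520652770996), (4.987046718597412, 131.0062255859375), 79.9688491821289)
1332 [0.52213414 0.00670044 0.08500223] [0.65067809 0.03212673 0.1027007 ] ((586.5528564453125, 19.42584991455078), (4.779355049133301, 130.60337829589844), 79.9688491821289)
753 [0.52216848 0.00689243 0.09500698] [0.65056192 0.03212673 0.1027007 ] ((586.546875, 19.65706443786621), (4.364977836608887, 130.1422882080078), 79.92019653320312)
clip 9911 [ 0.55425607 -0.1349792   0.1437838 ] [ 0.61485739 -0.06933598  0.25994591]
```

View pics/w3.png

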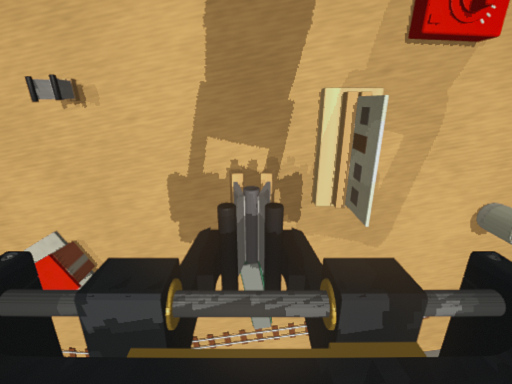

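The card wall runs from (372,220) to (380,97), and the open clip lips are at (237,178) and (267,178). I'll move above the card's middle and check the alignment.

Emit:
move_arm(rows="1.4 7.6 0 0 0 0;2.8 15.2 0 0 0 0;3.6 20 0 0 0 0;3.6 20 0 0 0 0;3.6 20 0 0 0 0;3.6 20 0 0 0 0;2.4 12.4 0 0 0 0;1.1 6 0 0 0 0;0 0 0 0 0 0;0 0 0 0 0 0;0 0 0 0 0 0")

```text
time_s: 15.7
tcp_pos: [0.5865, 0.02, 0.3712]
orientation: [0.0, 0.088, 0.996, -0.0]
wrist_force: [-0.0, -0.9, -1.3]
gripper_width: 0.387
grip_force: 13.2
```

Run:
```python
from h import *
a=cap('wrist');X=cloud(a);Y=X.reshape(-1,3)
s=arm.read_state();T=s['tcp_pos'];q=s['orientation'];print(s['time_s'],T,q,s['gripper_width'])
n=q[1:3]/np.linalg.norm(q[1:3]); tx=np.array([2*n[0]**2-1,2*n[0]*n[1]]);ty=np.array([2*n[0]*n[1],2*n[1]**2-1])
L=np.c_[(Y[:,:2]-T[:2])@np.c_[tx,ty]*1000,Y[:,2]*1000]  # tool x,y (mm), world z
def st(m,name):
    p=L[m]; print(name,len(p),np.round(np.percentile(p,[1,50,99],axis=0),1).tolist() if len(p) else '')
st((L[:,2]>96)&(L[:,2]<104)&(abs(L[:,1])<12)&(abs(L[:,0])<80),'card')
img=a['image'].astype(int)
m=(abs(L[:,0])<36)&(L[:,2]>128)&(L[:,2]<160)&(abs(L[:,1])<30)
pale=(img.reshape(-1,3)[:,2]>110)&(img.reshape(-1,3)[:,2]-img.reshape(-1,3)[:,0]>25)
st(m&(L[:,1]<0),'low -');st(m&(L[:,1]>0),'low +');st(m&pale&(L[:,1]<0),'pale-');st(m&pale&(L[:,1]>0),'pale+')
r=(abs(L[:,0])<36)&(L[:,2]>215)&(L[:,2]<235)&(abs(L[:,1])<20)
st(r&(L[:,1]<0),'rod-');st(r&(L[:,1]>0),'rod+')
cv2.imwrite('pics/w4.png',cv2.resize(a['image'][60:260,130:380],(750,600)))
```

```text
15.75 [0.58651116 0.0199835  0.3711788 ] [-1.14547724e-05  8.82463087e-02  9.96098681e-01 -8.22107211e-05] 0.39008397792077837
card 209 [[2.6, -1.9, 99.1], [36.4, -0.9, 100.6], [64.9, 1.0, 102.2]]
low - 275 [[4.1, -17.7, 143.9], [24.9, -12.8, 157.5], [29.9, -6.8, 159.7]]
low + 285 [[5.8, 6.8, 144.7], [25.1, 13.6, 157.6], [30.2, 18.7, 159.9]]
pale- 258 [[4.4, -17.7, 143.8], [25.4, -12.5, 157.5], [29.9, -6.8, 159.7]]
pale+ 189 [[9.5, 6.8, 144.7], [25.5, 11.2, 158.2], [30.2, 18.7, 159.9]]
rod- 1757 [[-20.1, -19.5, 219.8], [6.7, -13.1, 226.3], [30.0, -7.9, 233.4]]
rod+ 1774 [[-19.7, 7.2, 219.2], [6.8, 12.4, 226.6], [30.2, 19.4, 233.3]]
```

View pics/w4.png

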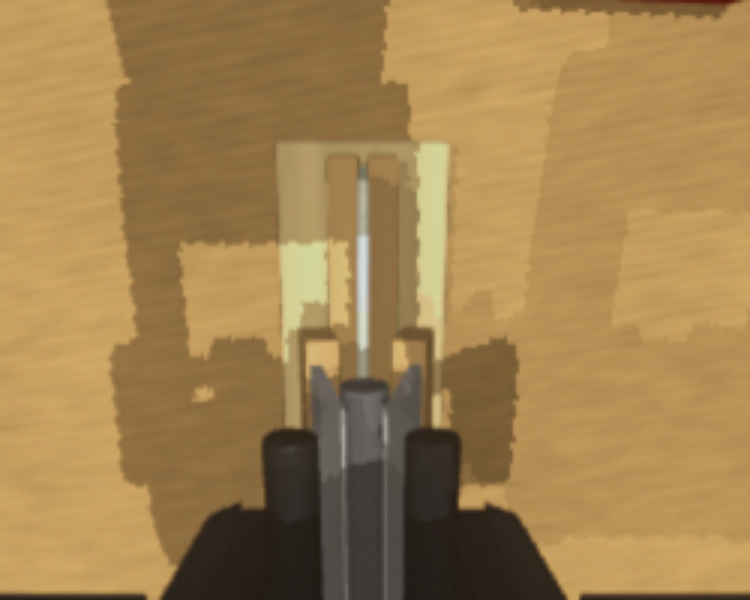

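The lips straddle the card edge, with the card at x≈362 between lips at x≈320 and x≈412 in the picture. The offset is under 1 mm. I'll lower about 62 mm, so the lips end roughly 20 mm below the card's edge.

Emit:
move_arm(rows="0 -0.7 0 0 0 0;0 0 5 0 0 0;0 0 8 0 0 0;0 0 8 0 0 0;0 0 8 0 0 0;0 0 8 0 0 0;0 0 8 0 0 0;0 0 7 0 0 0;0 0 6 0 0 0;0 0 3 0 0 0;0 0 1 0 0 0;0 0 0 0 0 0;0 0 0 0 0 0;0 0 0 0 0 0;0 0 0 0 0 0;0 0 0 0 0 0")

```text
time_s: 17.35
tcp_pos: [0.5864, 0.0201, 0.3094]
orientation: [0.0, 0.088, 0.996, -0.0]
wrist_force: [-0.8, 0.3, 0.1]
gripper_width: 0.386
grip_force: 13.2
```

Run:
```python
from h import *
a=cap('wrist');b=cap('side');s=arm.read_state();print({k:np.round(s[k],4) for k in('time_s','tcp_pos','orientation','wrist_force','wrist_torque','gripper_width','grip_force')})
g=s['tcp_pos']-[0,0,.2];u,v=proj(b,g).astype(int)
c=b['image'][v-45:v+45,u-60:u+60]
w=a['image'][80:260,130:370]
cv2.imwrite('pics/w5.png',np.hstack([cv2.resize(x,(400,300),interpolation=cv2.INTER_CUBIC) for x in(w,c)]))
```

```text
{'time_s': np.float64(17.45), 'tcp_pos': array([0.5863, 0.0201, 0.3093]), 'orientation': array([ 1.000e-04,  8.770e-02,  9.961e-01, -0.000e+00]), 'wrist_force': array([ 0.0028, -0.6572, -2.1962]), 'wrist_torque': array([ 0.0083, -0.0311, -0.0367]), 'gripper_width': np.float64(0.388), 'grip_force': np.float64(13.1709)}
```

View pics/w5.png

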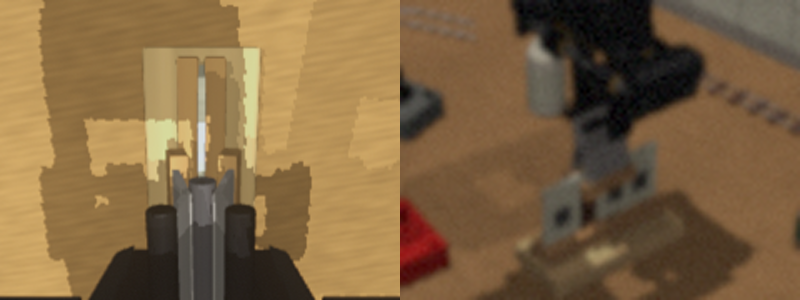

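Both views show the card edge between the open lips: card at x≈202, lips at x≈178 and x≈230 in the left half. The wrist force is negligible, so nothing is touching. Handing in.

```bash
python3 -c "
from station import arm
print(arm.hand_in())"
```

```text
the job is handed in; nothing more can be done
None
```

The knob is back at its zero stop, and the wide clip is held still, squeezed open by about 19–20 mm over the middle of the card's top edge with its lips about 20 mm down either side and no sign of contact; I didn't touch the wagon, glue bottle or small clip, and the job was handed in at about 17.5 s.

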